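Slide the dish carriage home in the dish reader

TASK

Load the dish reader: with a fingertip press the black release pad in the middle of the carriage down, which frees the carriage's brake, and, keeping it pressed, push the carriage along its rods to the marked stop, so that the dish is fully inside the white reading head. Then let the pad spring back up, so that the brake holds the carriage at the stop. Never drag the carriage while its brake is on, do not touch the dish, and leave the things standing round the reader where they are.

Things in the scene. Friction and masses are not known exactly. Their poses are not given: they have to be found in the camera images.
- reader: Dish reader fixed on the worktop, any heading. Origin on the worktop under the middle of the carriage's path; +x runs level along the guide rods to the reading head, z up. Grey base plate x -87..177, y +-54, 10 mm high. White reading head x 105..175, 93 mm wide, 77 high with lens cover, mouth towards -x. Two stop posts with black bumpers, 32 mm high, at x 79..93, y +-37.
- pad_middle (a point): Middle of the top face of the black release pad, 42 mm above the worktop when up; rides with the carriage. Pad 56 mm along the rods, 44 wide; a ridge 5 mm thick, 4 high across each end leaves 46 mm between for the fingertip. Cheeks beside it 38 mm high. Carriage block: aluminium, 68 long, 84 wide. Dish begins 62 mm from here; the head's mouth is 60 mm from here at the stop.
- stop_mark (a point): Point fixed on the reader where the middle of the (unpressed) pad lies when the carriage is at the marked stop: over the black lines of the white strips beside the rods, 42 mm above the worktop.
- carriage (a joint): Travel of the carriage along the reader's +x in m: 0 parked, 0.09 against the stop posts; it starts between 0 and 0.035. With the pad up, a friction brake holds it (it takes about 9 to 14 N to drag); with the pad pressed 1 mm or more it slides with 1 to 2 N and does not spring back.
- release_pad (a joint): How far the release pad is pressed, in m: about 0 up (brake on), 0.005 fully down (solid end). The spring takes 7 N to start and 9.5 N fully down; it springs back when let go.
- dish: A shut petri dish, 60 mm across and 13 mm high, clipped on the carriage's front plate, its centre 92 mm from the pad's middle on the side of the head; origin under its centre, 28 mm above the worktop. Must not be touched.
- spare_dish: Bystander: a loose shut petri dish on the worktop beside the reader, 60 mm across, 13 mm high; origin under its centre.
- jar: Bystander: a loose white jar, 68 mm across, 85 mm high, on the worktop beside the reader; origin under its centre.
- bench_timer: Bystander: a loose small white timer, 66 x 62 x 18 mm, on the worktop beside the reader; origin under its centre.

How it is judged:
On the way, in this order (a step that is already met when the one before it is completed fails the run):
1. the release pad is pressed (3 mm or more) before the carriage is slid (value of joint release_pad above 0.003 m and value of joint carriage below 0.05 m and contact force between the fingers and reader above 1 N), for 0.1 s.
2. the carriage reaches the stop with the pad still pressed (value of joint carriage above 0.0875 m and value of joint release_pad above 0.002 m), for 0.1 s.
At the end, for the whole second after the job is handed in: The carriage stands within 2.5 mm of the stop and the release pad is up again (pressed less than 1 mm) (value of joint carriage above 0.0875 m and value of joint release_pad below 0.001 m); the robot touches nothing.
It fails at once if the carriage is dragged (over 10 mm/s) while its brake is on (pad pressed less than 0.5 mm) (value of joint release_pad below 0.0005 m and (velocity of joint carriage above 0.01 m/s or velocity of joint carriage below -0.01 m/s)).
It fails at once if the dish is touched with more than 1 N (contact force between any of the arm, the fingers and dish above 1 N).
It fails at once if the spare dish is moved more than 15 mm (distance of spare_dish from where it was at the start of the episode above 0.015 m).
It fails at once if the jar is moved more than 15 mm (distance of jar from where it was at the start of the episode above 0.015 m).
It fails at once if the timer is moved more than 15 mm (distance of bench_timer from where it was at the start of the episode above 0.015 m).
It also fails if it takes over 32 s, if anything falls off the work surface, if the arm or the gripper's body presses on something with over 40 N, if the wrist force passes 120 N, or if a joint passes its speed limit or range.

ROBOT

A 6-joint arm with a two-finger parallel gripper is mounted at the origin on a cart in front of the work surface, level with it; the furniture and walls round the work are solid. World frame = base frame: x ahead of the robot, y to its left, z up, the work surface at z = 0. Lengths are in m, angles in rad, forces in N, time in s.
With the tool pointing down it reaches from about 0.425 to 0.95 m from the base axis. Payload 14.7 kg.
Tool frame: the origin (TCP) lies midway between the tips of the shut fingers; the grasp point (between the pads) lies 19 mm behind it (env.grip_depth is the distance from the TCP to the grasp point, in m); z points along the fingers, y is the line along which they close (so a half turn about z gives the same grasp; the last joint's range is limited). The gripper opens to 85 mm and grips with 20 to 120 N. Pads are 22 mm wide; open, the fingers measure 114 mm over their backs; the gripper's body (76 mm by 85 mm) begins 54 mm behind the grasp point. The pads swing forward as they close: fully open they stand 13 mm farther back than shut.
Start: joints at [1.188, 0.48, 1.596, -0, 1.065, -0.047], TCP at [0.214, 0.614, 0.231] pointing down, gripper open.
Joint ranges: [-2.75, 2.75], [-0.82, 2.05], [0.23, 2.67], [-1.56, 4.7], [0.09, 2.69], [-2.92, 2.92]. Speed limits (rad/s): [1.89, 1.89, 2.39, 3.01, 3.01, 3.01].

INTERFACE

Orientations are given as a rotation vector (axis times angle).
In Python, from plant import env, vision, ticket gives the robot as it stands. The module is installed in compiled form; this text tells all that it offers.
- The arm moves only by the tool move_arm, never from a script. Its argument "increments" is a list of rows, each a list of 4 numbers: the shift along the tool's x, y, z in m, then the turn about the tool's z in rad. In form: [[dx, dy, dz, twist], ...]. A call has 1 to 10 rows; each row shifts and turns the commanded pose from where the row before left it, along the tool's axes as they then stand; what a row does not reach is not made up. A row lasts 1/10 s, in which the tool goes at most 50 mm and 8.59 degrees, less where a joint would pass 70% of its speed; a pose out of reach is approached as far as the arm can. A call is refused whole if a number of a shift passes 0.05 or a number of a turn 0.15, either way. A call with a gripper value outside its range is refused whole. "claw" is the finger opening in m, from 0 to 0.0854, set as the call begins (left out, the last holds). The fingers move at their own pace and stop on an object; "squeeze" is the grip in N (left out, the last holds). Time passes only in rows, so rows that do not move let the fingers close. It gives the time, the measured TCP pose, the force, the opening and the grip force at its end, in the units of the state.
- env.observe(): the state, without advancing time (a new reading comes with each control period).
- vision.camera(name): name is "scene" or "top" or "wrist"; returns (picture, depth): 384x512x3 uint8, red, green, blue; 384x512 float32, m along the optical axis (not along the pixel's ray), 0 where there is no reading.
- vision.camera_info(name): a dict with "mtx" (3x3 intrinsics, pixels), "extrinsics" (4x4, takes a point from camera to world coordinates); the wrist camera has in their place "T_tool_cam" (4x4, takes a point from camera to tool coordinates, whose origin is the TCP and whose axes are the flange's). Camera axes: x right, y up, looking along -z (the intrinsics and any distortion apply to the point x, -y, -z); pixel columns grow to the right and rows downward; lengths in m; the calibration is good to about 2 mm. A picture is of the moment at which its call begins: read the wrist's pose just before it. camera_info takes no time and is no camera call.
- ticket.finish_job(): hands the job in; it is judged then, once.
The state is a dict: "t": time; "qpos": joint angles; "qvel": joint speeds; "effort": joint torques, N m; "eef_pos": TCP position; "tool_rot": TCP orientation; "force": force on the tool from outside, world axes, zero at the start; "torque": the same for the moment, N m; "width": finger opening in m; "grasp_force": force on a finger pad.
Only numpy, scipy, OpenCV 4.12 (cv2) and the standard library are available. Lean on these libraries where they do the work, as an engineer would, in place of code of your own. Each camera call takes 0.05 s, during which the arm holds its last target. There are 200 camera calls.

## Working session

There is one attempt and no reset: what is moved stays moved. The work goes in short steps, Python scripts to look and compute and a tool call to move; the robot and the scene stay as the last step left them, time stands still between calls to the robot, and variables do not carry over. Pictures are saved under pics/ and viewed, at most 10 in all, crops included, and the job is handed in when it is done.

Besides the shell and the picture viewer there is one more tool, called after "Emit:" as a command line: name --pt "numbers of a row" for each row, then --argument value for the rest. move_arm: Moves the arm, as the interface text tells. Its arguments: {"type":"object","properties":{"increments":{"type":"array","items":{"type":"array","items":{"type":"number"}}},"claw":{"type":"number"},"squeeze":{"type":"number"}},"required":["increments"]}

```bash
mkdir -p pics
cat > h.py <<'E'
import numpy as np, cv2
from plant import env, vision, ticket
from scipy.spatial.transform import Rotation as R
def cloud(name):
    s=env.observe(); p,d=vision.camera(name); i=vision.camera_info(name); K=np.array(i["mtx"])
    v,u=np.mgrid[:384,:512]
    x=(u-K[0,2])/K[0,0]*d; y=(v-K[1,2])/K[1,1]*d
    P=np.stack([x,-y,-d,np.ones_like(d)],-1)
    if "extrinsics" in i: T=np.array(i["extrinsics"])
    else:
        T=np.eye(4);T[:3,:3]=R.from_rotvec(s["tool_rot"]).as_matrix();T[:3,3]=s["eef_pos"];T=T@np.array(i["T_tool_cam"])
    W=(P@T.T)[...,:3]; W[d==0]=np.nan
    return p,d,W
E
python3 - <<'E'
from h import *
print(env.observe())
for n in ("top","scene"):
    p,d,W=cloud(n); np.savez(f"{n}.npz",p=p,W=W)
    cv2.imwrite(f"pics/{n}0.png",cv2.resize(p[...,::-1],(768,576)))
    print(vision.camera_info(n))
E
```

```text
{'t': 0.0, 'qpos': array([ 1.18840081e+00,  4.80798219e-01,  1.59687297e+00,  3.17600884e-05,
        1.06508009e+00, -4.66205257e-02]), 'qvel': array([-0.00029079, -0.00153824, -0.00059114,  0.00095858, -0.00047359,
        0.0013851 ]), 'effort': array([-3.00845320e-03, -9.50658703e+01, -4.30201471e+01, -1.51683785e-04,
        1.16624011e-02, -2.30039177e-05]), 'eef_pos': array([0.21400829, 0.61333296, 0.23069453]), 'tool_rot': array([-5.24937904e-01, -3.09714730e+00,  1.76882419e-03]), 'force': array([-0.35535869, -0.15398052,  0.89961279]), 'torque': array([0.00494589, 0.04306517, 0.01234772]), 'grasp_force': 0.0, 'width': 0.08556997774082542}
{'mtx': array([[463.2889617 ,   0.        , 254.23823132],
       [  0.        , 463.2889617 , 197.34095637],
       [  0.        ,   0.        ,   1.        ]]), 'extrinsics': array([[-3.63502226e-04,  9.95169816e-01, -9.81677419e-02,
         4.51523288e-01],
       [-9.99502607e-01, -3.45720894e-03, -3.13462294e-02,
        -3.18728860e-01],
       [-3.15342077e-02,  9.81075195e-02,  9.94676082e-01,
         9.78745310e-01],
       [ 0.00000000e+00,  0.00000000e+00,  0.00000000e+00,
         1.00000000e+00]])}
{'mtx': array([[468.25216882,   0.        , 247.32905462],
       [  0.        , 468.25216882, 188.97954368],
       [  0.        ,   0.        ,   1.        ]]), 'extrinsics': array([[ 0.54341823,  0.40361112, -0.73606704, -0.09652222],
       [-0.83944974,  0.25651094, -0.479089  , -0.71172906],
       [-0.0045564 ,  0.87823698,  0.47820397,  0.48505299],
       [ 0.        ,  0.        ,  0.        ,  1.        ]])}
```

View pics/top0.png

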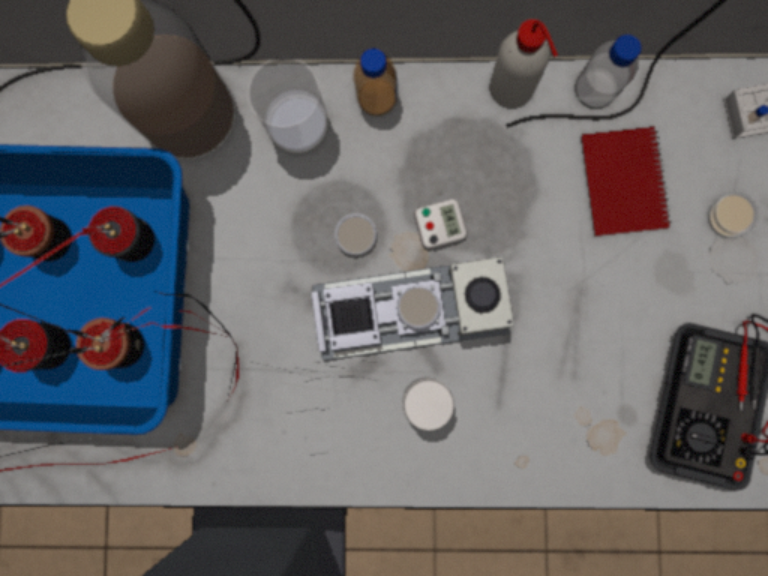

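View pics/scene0.png

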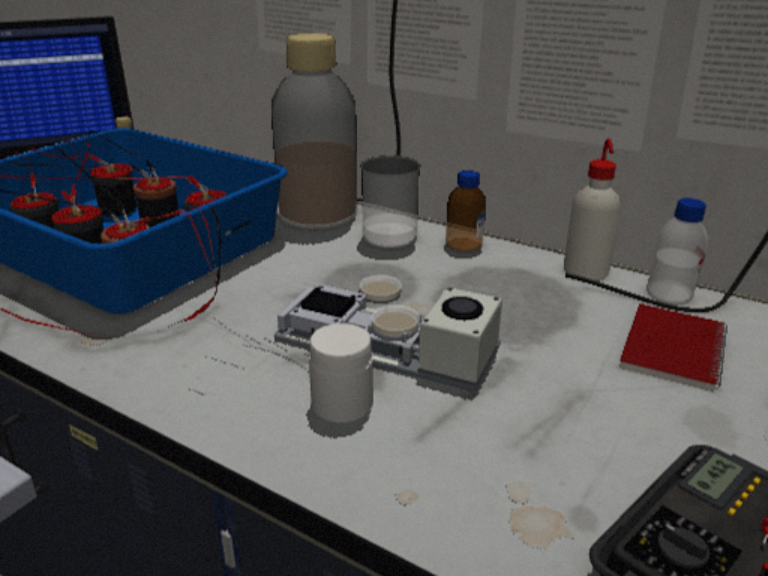

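Top view (768x576 scale): black pad at (351,316), dish at (418,306), head at (482,294), jar at (428,405), timer at (441,224), spare dish at (356,235). The reader's +x points to world -y with a slight +x component. Next I measure from the depth.

Run:
```python
from h import *
z=np.load("top.npz");p=z["p"];W=z["W"];s=1.5
g=p.mean(2)
print("z at pad,dish,head",[W[int(b/s),int(a/s)].round(4) for a,b in((351,316),(418,306),(482,294),(470,325),(428,405),(356,235))])
def rect(m,n):
    c,l,st,ce=cv2.connectedComponentsWithStats(m.astype(np.uint8)); k=1+np.argmax(st[1:,4]); q=W[l==k]
    r=cv2.minAreaRect((q[:,:2]*1000).astype(np.float32)); print(n,len(q),np.median(q[:,2]).round(4),r,q.mean(0).round(4)); return q
roi=np.zeros(g.shape,bool);roi[165:250,195:350]=1
rect(roi&(g<60)&(W[...,2]<.06)&(np.mgrid[:384,:512][1]<260),"pad")
rect(roi&(W[...,2]>.065),"head")
rect(roi&(W[...,2]>.006),"reader")
m=roi&(W[...,2]>.032)&(W[...,2]<.06); rect(m&(np.mgrid[:384,:512][1]<258),"carr")
q=W[roi&(W[...,2]>.034)&(W[...,2]<.055)&(np.mgrid[:384,:512][1]>258)&(np.mgrid[:384,:512][1]<300)]
print("dish",cv2.minEnclosingCircle((q[:,:2]*1000).astype(np.float32)))
c=p[150:260,190:350];cv2.imwrite("pics/crop.png",cv2.resize(c[...,::-1],(800,550),interpolation=cv2.INTER_CUBIC))
```

```text
z at pad,dish,head [array([ 0.5184, -0.248 ,  0.0404]), array([ 0.5302, -0.3374,  0.043 ]), array([ 0.5427, -0.4204,  0.0772]), array([ 0.5039, -0.4048,  0.0734]), array([ 0.4004, -0.3492,  0.0849]), array([ 0.6346, -0.2519,  0.0144])]
pad 532 0.042 ((518.9922485351562, -248.1927032470703), (43.83818817138672, 52.81466293334961), 8.396214485168457) [ 0.5179 -0.2477  0.0422]
head 1676 0.0723 ((542.714599609375, -421.8443603515625), (93.16127014160156, 70.46601867675781), 8.10608959197998) [ 0.5418 -0.4212  0.073 ]
reader 6601 0.0372 ((529.1013793945312, -327.44647216796875), (107.87489318847656, 263.99273681640625), 8.127866744995117) [ 0.5268 -0.3297  0.0381]
carr 1307 0.0393 ((517.929443359375, -248.08546447753906), (84.03646087646484, 67.81985473632812), 7.9896111488342285) [ 0.5175 -0.2486  0.0394]
dish ((524.5101928710938, -345.24407958984375), 43.30729293823242)
```

View pics/crop.png

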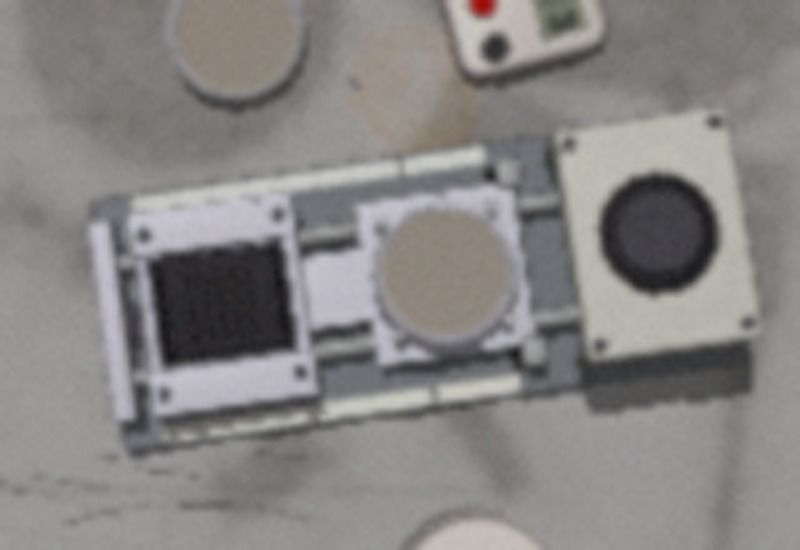

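Run:
```python
import numpy as np
for n in("top","scene"):
    W=np.load(n+".npz")["W"].reshape(-1,3)
    for y in np.arange(-.3,.8,.1):
        m=(abs(W[:,1]-y)<.05)&(W[:,0]>.2)&(W[:,0]<.68)
        if m.any(): k=W[m]; i=np.argmax(k[:,2]); print(n,y.round(1),k[i].round(3))
```

```text
top -0.3 [ 0.425 -0.34   0.089]
top -0.2 [ 0.498 -0.227  0.05 ]
top -0.1 [ 0.498 -0.051  0.086]
top 0.0 [ 0.54 -0.02  0.12]
top 0.1 [0.378 0.133 0.119]
top 0.2 [0.376 0.162 0.118]
top 0.3 [0.585 0.252 0.008]
scene -0.3 [ 0.399 -0.336  0.087]
scene -0.2 [ 0.512 -0.224  0.048]
scene -0.1 [ 0.499 -0.051  0.083]
scene 0.0 [ 0.52  -0.027  0.12 ]
scene 0.1 [0.373 0.071 0.117]
scene 0.2 [0.38  0.19  0.117]
scene 0.3 [0.523 0.349 0.113]
scene 0.4 [0.623 0.403 0.121]
scene 0.5 [0.674 0.549 0.137]
scene 0.6 [0.679 0.616 0.27 ]
```

Emit:
move_arm --pt "0 0 0 0.14" --pt "0 0 0 0.14" --pt "0 0 0 0.14" --pt "0 0 0 0.14" --pt "0 0 0 0.14" --pt "0 0 0 0.14" --pt "0 0 0 0.14" --pt "0 0 0 0.114" --claw 0

```text
t: 0.9
eef_pos: [0.2141, 0.6135, 0.2309]
tool_rot: [2.066, 2.366, -0.001]
force: [0.1, 0.1, -0.3]
width: -0.0002
grasp_force: 0.0
```

Emit:
move_arm --pt "-0.02 0.03 0 0" --pt "-0.03 0.03 0 0" --pt "-0.03 0.03 0 0" --pt "-0.03 0.03 0 0" --pt "-0.03 0.03 0 0" --pt "-0.03 0.03 0 0" --pt "-0.04 0 0 0" --pt "-0.04 0 0 0" --pt "-0.04 0 0 0" --pt "-0.04 0 0 0"

```text
t: 1.9
eef_pos: [0.4386, 0.3106, 0.231]
tool_rot: [-2.059, -2.372, 0.001]
force: [0.5, 0.4, 0.1]
width: 0.0002
grasp_force: 0.0
```

Emit:
move_arm --pt "-0.04 0 0 0" --pt "-0.04 0 0 0" --pt "-0.04 0 0 0" --pt "-0.04 0 0 0" --pt "-0.04 0 0 0" --pt "-0.04 0 0 0" --pt "-0.04 0 0 0" --pt "-0.04 0 0 0" --pt "-0.04 0 0 0" --pt "-0.02 0 0 0"

```text
t: 2.9
eef_pos: [0.4923, -0.0667, 0.2312]
tool_rot: [2.061, 2.371, -0.0]
force: [0.8, 0.3, 0.3]
width: -0.0002
grasp_force: 0.0
```

Emit:
move_arm --pt "-0.04 0 0 0" --pt "-0.04 0 0 0" --pt "-0.04 0 0 0" --pt "-0.04 0 0 0" --pt "-0.023 0 0.02 0" --pt "0 0 0.03 0" --pt "0 0 0.03 0" --pt "0 0 0 0" --pt "0 0 0 0"

```text
t: 3.8
eef_pos: [0.5177, -0.245, 0.1514]
tool_rot: [-2.059, -2.372, 0.0]
force: [0.5, -0.5, 0.5]
width: -0.0002
grasp_force: 0.0
```

Run:
```python
from h import *
s=env.observe();print(s["eef_pos"],s["tool_rot"],s["force"])
p,d,W=cloud("wrist");np.savez("wr.npz",p=p,W=W);cv2.imwrite("pics/wr.png",p[...,::-1])
g=p.mean(2);m=(g<60)&(W[...,2]>.03)&(W[...,2]<.06)
c,l,st,ce=cv2.connectedComponentsWithStats(m.astype(np.uint8))
for k in np.argsort(-st[1:,4])[:3]+1:
    q=W[l==k];print(st[k],cv2.minAreaRect((q[:,:2]*1000).astype(np.float32)),np.median(q[:,2]))
print(vision.camera_info("wrist")["T_tool_cam"])
```

```text
[ 0.51769024 -0.24496876  0.15143886] [-2.05854084e+00 -2.37152821e+00  4.39252592e-04] [ 0.51398697 -0.53084684  0.4984751 ]
[ 227  172   52   54 1441] ((518.3778686523438, -252.5541534423828), (41.885986328125, 44.0456428527832), 10.92093563079834) 0.041800295135131005
[227 158  36   1  36] ((508.31610107421875, -220.76707458496094), (27.050975799560547, 0.5330674052238464), 7.915257930755615) 0.04303507218992428
[267 223  10   2  10] ((537.5018310546875, -271.1528015136719), (7.380468368530273, 1.1571009159088135), 7.7816267013549805) 0.045544809072622316
[[ 1.13856526e-03  9.49968859e-01  3.12342554e-01  7.93673755e-02]
 [ 9.99998849e-01 -1.39494657e-03  5.97394915e-04  4.91348345e-04]
 [ 1.00320774e-03  3.12341514e-01 -9.49969353e-01 -1.42078123e-01]
 [ 0.00000000e+00  0.00000000e+00  0.00000000e+00  1.00000000e+00]]
```

View pics/wr.png

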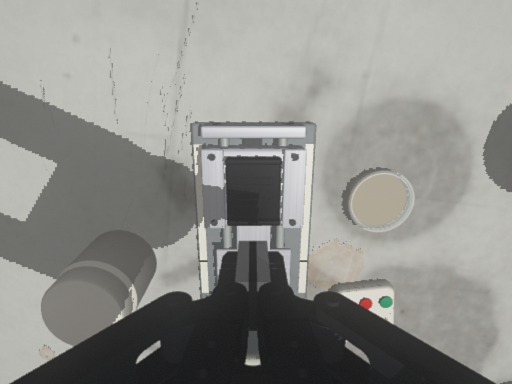

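Wrist view: the pad spans about (227..280, 157..227), and its centre works out at (0.518, -0.248), agreeing with the top camera. Now descending.

Emit:
move_arm --pt "-0.005 0 0.03 0" --pt "0 0 0.03 0" --pt "0 0 0.02 0" --pt "0 0 0.01 0" --pt "0 0 0.01 0" --pt "0 0 0 0" --pt "0 0 0 0" --pt "0 0 0 0"

```text
t: 4.65
eef_pos: [0.5192, -0.2504, 0.0523]
tool_rot: [2.059, 2.371, 0.001]
force: [-0.6, -0.5, -0.3]
width: -0.0005
grasp_force: 0.0
```

Emit:
move_arm --pt "0 0 0.003 0" --pt "0 0 0.003 0" --pt "0 0 0.002 0" --pt "0 0 0.002 0" --pt "0 0 0 0" --pt "0 0 0 0" --pt "0 0 0 0"

```text
t: 5.35
eef_pos: [0.5186, -0.2501, 0.0414]
tool_rot: [-2.059, -2.372, 0.0]
force: [-2.0, 0.8, 6.8]
width: -0.0001
grasp_force: 3.4
```

Emit:
move_arm --pt "0 0 0.001 0" --pt "0 0 0.001 0" --pt "0 0 0.001 0" --pt "0 0 0.001 0" --pt "0 0 0 0" --pt "0 0 0 0" --pt "0 0 0 0"

```text
t: 6.05
eef_pos: [0.5186, -0.2501, 0.0375]
tool_rot: [2.059, 2.372, -0.0]
force: [-2.3, 0.2, 8.6]
width: -0.0
grasp_force: 4.4
```

Emit:
move_arm --pt "0 0 0.001 0" --pt "0 0 0 0" --pt "0 0 0 0" --pt "0 0 0 0"

```text
t: 6.45
eef_pos: [0.5187, -0.2503, 0.037]
tool_rot: [2.059, 2.372, -0.0]
force: [-3.4, 0.1, 16.2]
width: -0.0001
grasp_force: 7.8
```

Emit:
move_arm --pt "-0.002 0 0 0" --pt "-0.004 0 0 0" --pt "-0.004 0 0 0" --pt "-0.004 0 0 0" --pt "-0.004 0 0 0" --pt "-0.004 0 0 0" --pt "-0.004 0 0 0" --pt "-0.004 0 0 0" --pt "0 0 0 0" --pt "0 0 0 0"

```text
t: 7.45
eef_pos: [0.523, -0.2804, 0.037]
tool_rot: [2.059, 2.372, -0.0]
force: [-3.5, -0.4, 14.6]
width: -0.0001
grasp_force: 7.3
```

Emit:
move_arm --pt "-0.003 0 0 0" --pt "-0.005 0 0 0" --pt "-0.005 0 0 0" --pt "-0.005 0 0 0" --pt "-0.005 0 0 0" --pt "-0.005 0 0 0" --pt "-0.005 0 0 0" --pt "-0.005 0 0 0" --pt "-0.004 0 0 0" --pt "0 0 0 0"

```text
t: 8.45
eef_pos: [0.529, -0.3223, 0.0369]
tool_rot: [2.059, 2.371, -0.0]
force: [-4.0, -1.4, 14.9]
width: 0.0003
grasp_force: 7.1
```

Emit:
move_arm --pt "-0.002 0 0 0" --pt "-0.002 0 0 0" --pt "-0.001 0 0 0" --pt "-0.001 0 0 0" --pt "0 0 0 0" --pt "0 0 0 0"

```text
t: 9.05
eef_pos: [0.5298, -0.3278, 0.037]
tool_rot: [2.059, 2.372, -0.0]
force: [-2.6, 0.0, 13.9]
width: -0.0002
grasp_force: 6.8
```

Emit:
move_arm --pt "-0.001 0 0 0" --pt "-0.001 0 0 0" --pt "-0.001 0 0 0" --pt "0 0 0 0" --pt "0 0 0 0"

```text
t: 9.55
eef_pos: [0.53, -0.33, 0.0369]
tool_rot: [-2.059, -2.372, -0.0]
force: [-2.7, 4.3, 16.7]
width: -0.0
grasp_force: 7.9
```

Run:
```python
from h import *
s=env.observe();print(s["eef_pos"],s["force"])
for n in("top","wrist"):
    p,d,W=cloud(n);np.savez(n+"2.npz",p=p,W=W)
    c=p[150:260,190:350] if n=="top" else p
    cv2.imwrite(f"pics/{n}2.png",cv2.resize(c[...,::-1],(800,550),interpolation=cv2.INTER_CUBIC))
```

```text
[ 0.53000476 -0.33001703  0.03692097] [-2.66882425  4.26193241 16.68011741]
```

View pics/top2.png

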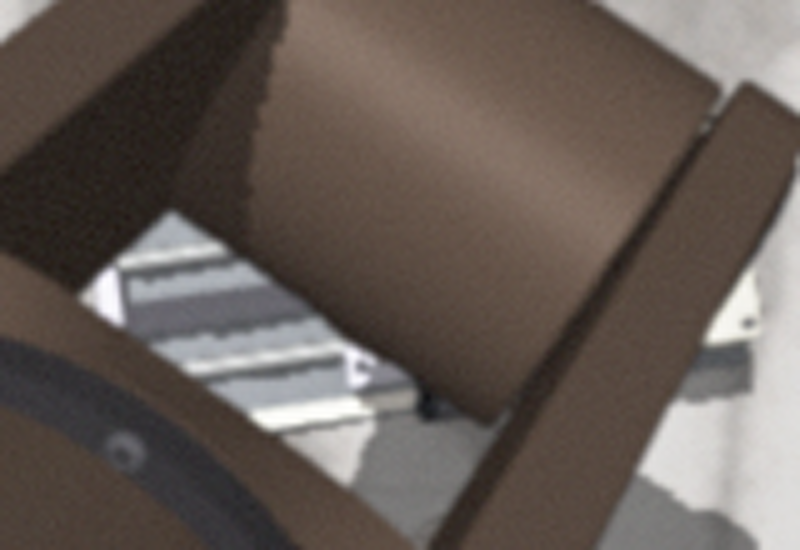

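View pics/wrist2.png

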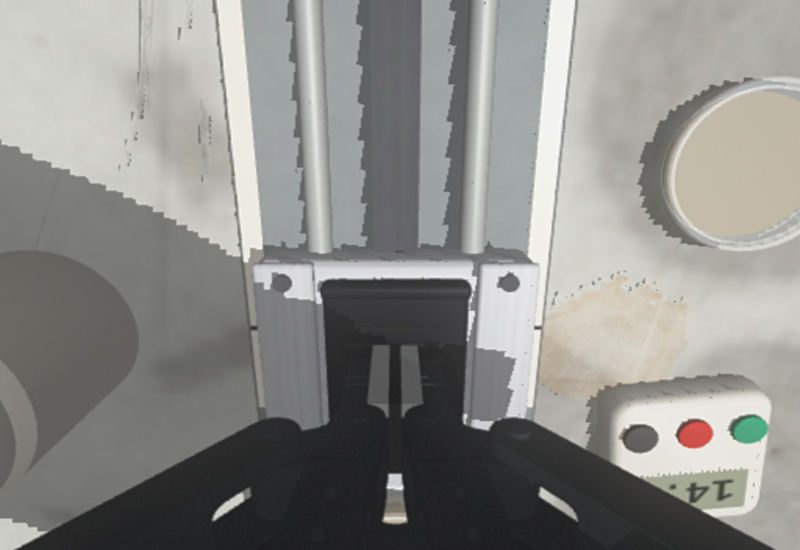

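The wrist view shows the carriage with the black mark lines at (253,327) and (537,327) by the pad's middle. The push force is rising, so it is at the posts. I push a little more to confirm.

Emit:
move_arm --pt "-0.001 0 0 0" --pt "-0.001 0 0 0" --pt "0 0 0 0" --pt "0 0 0 0" --pt "0 0 0 0"

```text
t: 10.15
eef_pos: [0.53, -0.3311, 0.0369]
tool_rot: [-2.059, -2.371, -0.001]
force: [-2.0, 11.7, 18.4]
width: 0.0001
grasp_force: 9.3
```

Emit:
move_arm --pt "0 0 -0.002 0" --pt "0 0 -0.002 0" --pt "0 0 -0.002 0" --pt "0 0 -0.002 0" --pt "0 0 -0.004 0" --pt "0 0 -0.01 0" --pt "0 0 -0.02 0" --pt "0 0 -0.03 0" --pt "0 0 -0.03 0" --pt "0 0 -0.03 0"

```text
t: 11.15
eef_pos: [0.5301, -0.3323, 0.1701]
tool_rot: [2.059, 2.372, -0.0]
force: [-0.5, 0.4, 0.2]
width: 0.0001
grasp_force: 0.0
```

Emit:
move_arm --pt "0.04 0 -0.02 0" --pt "0.04 0 0 0" --pt "0.04 0 0 0" --pt "0.04 0 0 0" --pt "0.04 0 0 0" --pt "0.04 0 0 0" --pt "0.04 0 0 0" --pt "0 0 0 0" --pt "0 0 0 0"

```text
t: 12.05
eef_pos: [0.4911, -0.0544, 0.189]
tool_rot: [2.056, 2.374, 0.001]
force: [0.3, -0.4, -0.4]
width: -0.0001
grasp_force: 0.0
```

Run:
```python
from h import *
s=env.observe();print(s["t"],s["eef_pos"],s["force"])
p,d,W=cloud("top");c=p[150:260,190:350];cv2.imwrite("pics/top3.png",cv2.resize(c[...,::-1],(800,550),interpolation=cv2.INTER_CUBIC))
m=(p.mean(2)<60)&(W[...,2]<.06)&(W[...,2]>.03);m[:165]=0;m[250:]=0;m[:,:195]=0;m[:,310:]=0
c,l,st,ce=cv2.connectedComponentsWithStats(m.astype(np.uint8));k=1+np.argmax(st[1:,4]);q=W[l==k]
print(cv2.minAreaRect((q[:,:2]*1000).astype(np.float32)),np.median(q[:,2]))
```

```text
12.05 [ 0.4911159  -0.05444313  0.1889945 ] [ 0.27916503 -0.40114183 -0.37109482]
((529.3265991210938, -327.1735534667969), (42.401771545410156, 51.15507125854492), 7.972602844238281) 0.04195907418002198
```

View pics/top3.png

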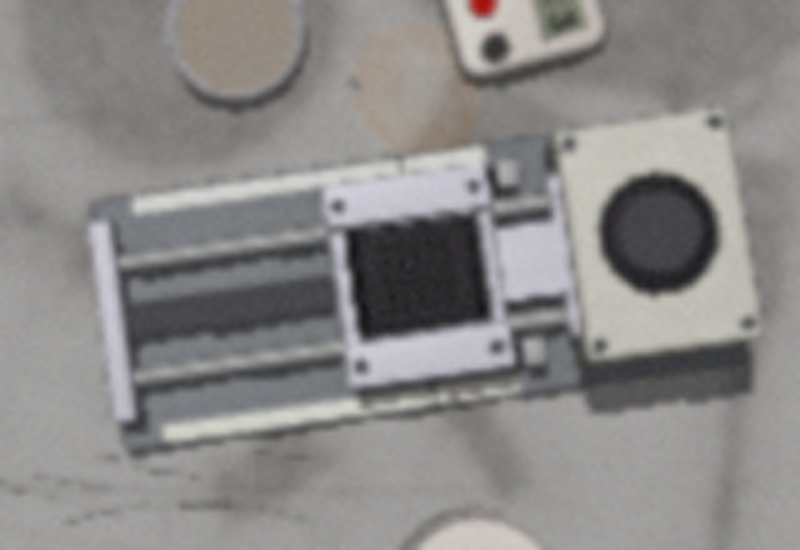

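The carriage stands against the bumpers near (507,172) and (535,352). The pad centre is at (0.529, -0.327), which matches the stop, and its top is at 42 mm, so it is up. The dish is inside the head and the bystanders have not moved.

```bash
python3 -c "
from plant import ticket
print(ticket.finish_job())"
```

```text
the job is handed in; nothing more can be done
None
```

I handed the job in; the verdict was not shown. On the last look the carriage was at the stop with its pad up, the dish was inside the head, the arm was clear, and the jar, timer and spare dish looked undisturbed.

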